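# Find the weak spring clip by pulling its card

## Task

Three coloured test cards stand in three spring clips on the rail, and one clip has gone weak: it lets its card slide out at a pull of less than 6 N, while a sound clip holds much more. Find the weak clip by pulling up on the cards, never pulling on a clip with more than 12 N, then draw that card right out and stand it fully down in the slot of the red holder. The cards of the two sound clips must stay fully home in their clips, and the magnifier, screwdriver and cup are to be left alone.

Things in the scene. Friction and masses are not known exactly. Their poses are not given: they have to be found in the camera images.
- card_blue_head (a point): Centre of the grip head along the top of the blue card: 12 mm thick (x) x 44 mm wide (y) x 16 mm high, 93 mm above the card's lower edge, 8 mm below its top. z up along the card, x through its thickness. Take it here from above, across the 12 mm. Which clip the card stands in, and whether that is the weak one, varies and cannot be seen.
- card_yellow_head (a point): Centre of the grip head along the top of the yellow card: 12 mm thick (x) x 44 mm wide (y) x 16 mm high, 93 mm above the card's lower edge, 8 mm below its top. z up along the card, x through its thickness. Take it here from above, across the 12 mm. Which clip the card stands in, and whether that is the weak one, varies and cannot be seen.
- card_white_head (a point): Centre of the grip head along the top of the white card: 12 mm thick (x) x 44 mm wide (y) x 16 mm high, 93 mm above the card's lower edge, 8 mm below its top. z up along the card, x through its thickness. Take it here from above, across the 12 mm. Which clip the card stands in, and whether that is the weak one, varies and cannot be seen.
- card_blue: The rigid plastic blue test card, upright in one of the clips, about 40 g; origin at the middle of its lower edge, z up. Blade 4 mm thick (x) x 40 mm wide (y) x 86 mm high, with the thicker grip head on top. It stands 35 mm deep between its clip's jaws and slides straight up out of them.
- card_yellow: The rigid plastic yellow test card, upright in one of the clips, about 40 g; origin at the middle of its lower edge, z up. Blade 4 mm thick (x) x 40 mm wide (y) x 86 mm high, with the thicker grip head on top. It stands 35 mm deep between its clip's jaws and slides straight up out of them.
- card_white: The rigid plastic white test card, upright in one of the clips, about 40 g; origin at the middle of its lower edge, z up. Blade 4 mm thick (x) x 40 mm wide (y) x 86 mm high, with the thicker grip head on top. It stands 35 mm deep between its clip's jaws and slides straight up out of them.
- rail: Aluminium rail fixed to the desk, 80 (x) x 300 (y) x 20 mm high; origin at the centre of its underside. On it stand three black spring clips that look alike, at y = -100, 0 and +100 mm; their jaws end 70 mm above the desk, are 46 mm wide and pinch the card across the rail's x. A card's lower edge rests on the clip's floor 35 mm above the desk.
- clip_1_stem (a joint): How far (m) one clip's stem is drawn up: 0 at rest, up. It lifts off at about 1.5 N of pull, then 0.4 mm per N (12 N is 4.2 mm). The number 1 does not tell which place on the rail this clip has.
- clip_2_stem (a joint): How far (m) one clip's stem is drawn up: 0 at rest, up. It lifts off at about 1.5 N of pull, then 0.4 mm per N (12 N is 4.2 mm). The number 2 does not tell which place on the rail this clip has.
- clip_3_stem (a joint): How far (m) one clip's stem is drawn up: 0 at rest, up. It lifts off at about 1.5 N of pull, then 0.4 mm per N (12 N is 4.2 mm). The number 3 does not tell which place on the rail this clip has.
- rail_clips (a point): Middle clip's jaws, 50 mm above the desk. Each clip stands on a stiff sprung stem that also gives a little sideways and comes back when let go. The weak clip lets its card slide at 2 to 6 N of upward pull; the sound ones need more than 14 N.
- holder: Red card holder fixed to the desk: base 90 (x) x 100 (y) x 12 mm, on it a block 29 x 68 mm, top 42 mm above the desk; origin under its centre. The slot in the block is open upwards, 9 mm (x) x 48 mm (y), 30 mm deep, floor 12 mm above the desk. A card stands in it with its width along y, either way round; fully down, its head's centre is 105 mm above the desk.
- holder_slot (a point): Centre of the mouth of the red holder's slot, 42 mm above the desk, axes as the holder's.
- magnifier: Magnifying glass lying flat, lens 68 mm across, 8 mm thick, handle 75 mm towards its -x; origin under the middle of the lens. Bystander.
- screwdriver: Screwdriver lying along its x. Bystander.
- keycup: White ceramic cup 72 mm across, 50 mm high; origin under its centre. Bystander.
Things that resemble listed ones, but are neither listed nor needed, are in the scene too. Of the things that look like the card_yellow, the largest one is meant.

How it is judged:
By the outcome, as a careful person would: the job done as asked, in the order asked, and still so for the second after the job is handed in, with the robot touching nothing.
It also fails if it takes over 72 s, if anything falls off the work surface, if the arm or the gripper's body presses on something with over 40 N, if the wrist force passes 120 N, or if a joint passes its speed limit or range.

## Robot

A 6-joint arm with a two-finger parallel gripper is mounted at the origin on the work surface. World frame = base frame: x ahead of the robot, y to its left, z up, the work surface at z = 0. Lengths are in m, angles in rad, forces in N, time in s.
With the tool pointing down it reaches from about 0.275 to 0.725 m from the base axis. Payload 15.9 kg.
Tool frame: the origin (TCP) lies between the finger pads; the fingertips stand tcp_to_tips ahead of it and the grasp point (between the pads) lies 6 mm ahead of it (tcp_to_tips is the distance from the TCP to the fingertips, in m); z points along the fingers, y is the line along which they close (so a half turn about z gives the same grasp; the last joint's range is limited). The gripper opens to 85 mm and grips with 20 to 120 N. Pads are 22 mm wide; open, the fingers measure 114 mm over their backs; the gripper's body (76 mm by 85 mm) begins 54 mm behind the grasp point. The pads swing forward as they close: fully open they stand 13 mm farther back than shut.
Start: joints at [-1.231, 0.213, -0.034, 1.323, 0, 1.571], TCP at [0.167, -0.471, 0.256] pointing down, gripper open.
Joint ranges: [-2.98, 2.98], [-0.74, 1.72], [-1.14, 1.35], [-2.1, 2.04], [-1.57, 1.44], [-3.14, 3.14]. Speed limits (rad/s): [1.89, 1.89, 2.39, 2.57, 3.14, 3.14].

## Interface

Orientations are given as a rotation vector (axis times angle).
In Python, from cell import read_state, snapshot, hand_in, tcp_to_tips gives the robot as it stands.
- The arm moves only by the tool carry_out, never from a script. Its argument "plan" is a list that holds one entry, the list of rows, each a list of 4 numbers: the shift along the tool's x, y, z in cm, then the turn about the tool's z in rad. A call has 1 to 12 rows; each row is the pose to reach, as a shift and turn from the pose commanded when the call began, along the tool's axes at that moment; what a row does not reach only later rows make up. A row lasts 1/8 s, in which the tool goes at most 62.5 mm and 10.7 degrees, less where a joint would pass 70% of its speed; a pose out of reach is approached as far as the arm can. A call with a gripper value outside its range is refused whole. "claw" is the finger opening in cm, from 0 to 8.54, set as the call begins (left out, the last holds). The fingers move at their own pace and stop on an object; "squeeze" is the grip in N (left out, the last holds). Time passes only in rows, so rows that repeat a pose let the fingers close. It gives the time, the measured TCP pose, the force, the opening and the grip force at its end, in the units of the state.
- read_state(): the state, without advancing time (a new reading comes with each control period).
- snapshot(name): name is "scene" or "top" or "wrist"; returns a dict with "image" (420x560x3 uint8, red, green, blue), "depth" (420x560 float32, m along the optical axis (not along the pixel's ray), 0 where there is no reading), "mtx" (3x3 intrinsics, pixels), "R" (3x3) and "t" (3): a world point X has camera coordinates R X + t. Camera axes: x right, y down, z forward; pixel columns grow to the right and rows downward; lengths in m; the calibration is good to about 2 mm. A picture is of the moment at which its call begins.
- hand_in(): hands the job in; it is judged then, once.
The state is a dict: "clock": time; "joint_positions": joint angles; "dq": joint speeds; "joint_efforts": joint torques, N m; "tcp_pos": TCP position; "ee_rot": TCP orientation; "force": force on the tool from outside, world axes, zero at the start; "wrist_torque": the same for the moment, N m; "gripper_width": finger opening in m; "grip_force": force on a finger pad.
Only numpy, scipy, OpenCV 4.12 (cv2) and the standard library are available. Lean on these libraries where they do the work, as an engineer would, in place of code of your own. Each camera call takes 0.05 s, during which the arm holds its last target. There are 200 camera calls.

## Working session

There is one attempt and no reset: what is moved stays moved. The work goes in short steps, Python scripts to look and compute and a tool call to move; the robot and the scene stay as the last step left them, time stands still between calls to the robot, and variables do not carry over. Pictures are saved under pics/ and viewed, at most 10 in all, crops included, and the job is handed in when it is done.

Besides the shell and the picture viewer there is one more tool, called after ">>>" by a JSON object that holds its "fn" and its "kwargs", one argument or row to a line. carry_out: Moves the arm, as the interface text tells. Its arguments: {"type":"object","properties":{"plan":{"type":"array","items":{"type":"array","items":{"type":"array","items":{"type":"number"}}}},"claw":{"type":"number"},"squeeze":{"type":"number"}},"required":["plan"]}

```bash
mkdir -p pics
python3 - <<'E'
from cell import *
import cv2,numpy as np
print(read_state(),tcp_to_tips)
for n in("scene","top"):
    s=snapshot(n);np.savez(n+"0.npz",**s);cv2.imwrite(f"pics/{n}0.png",s["image"][:,:,::-1])
    print(n,s["mtx"],s["R"],s["t"])
E
```

```text
{'clock': 0.0, 'joint_positions': array([-1.23101252e+00,  2.13346177e-01, -3.50555301e-02,  1.32351708e+00,
        1.70072996e-05,  1.57077732e+00]), 'dq': array([-4.07110447e-04, -4.85443839e-04,  7.61916977e-04,  7.73908633e-05,
       -1.55960722e-03,  1.56000105e-03]), 'joint_efforts': array([-1.21205878e-03, -6.86155701e+01,  4.87121737e+01,  1.73429959e-02,
       -1.67100948e-04,  8.43841417e-05]), 'tcp_pos': array([ 0.16653985, -0.4711106 ,  0.25582256]), 'ee_rot': array([-3.09526504e+00, -5.31009193e-01,  2.71663552e-04]), 'force': array([0.35247048, 0.49299269, 0.1693564 ]), 'wrist_torque': array([-0.00285188,  0.00836656,  0.06640739]), 'grip_force': 0.0, 'gripper_width': 0.08516116829944582} 0.025
scene [[437.80553005   0.         278.11841127]
 [  0.         437.80553005 204.54473069]
 [  0.           0.           1.        ]] [[ 4.14805799e-03  9.99980129e-01  4.74715290e-03]
 [ 7.08043450e-01  4.15293981e-04 -7.06168748e-01]
 [-7.06156687e-01  6.29041943e-03 -7.08027658e-01]] [-0.0478507  -0.30789857  1.38990823]
top [[387.9627212    0.         275.05043042]
 [  0.         387.9627212  203.45830932]
 [  0.           0.           1.        ]] [[ 0.02584937 -0.99941438  0.02242103]
 [-0.98180113 -0.02960225 -0.18759063]
 [ 0.18814449 -0.01716389 -0.98199137]] [0.00670453 0.55147263 0.82837136]
```

View pics/scene0.png

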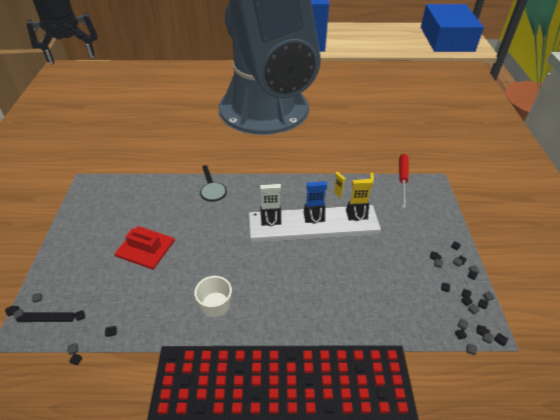

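View pics/top0.png

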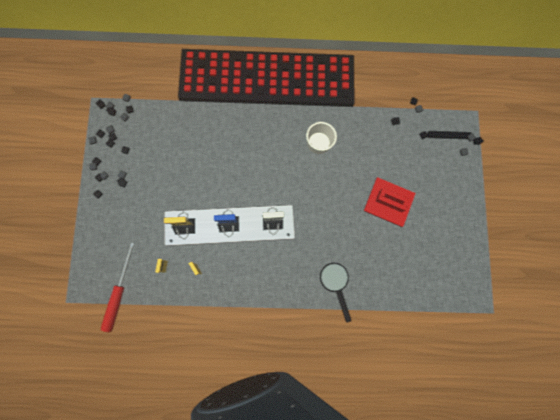

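The scene view shows the white, blue and yellow cards at about (271,197), (316,195) and (361,192), and the red holder at (145,243). In the top view the heads are near (272,214), (225,218) and (176,220), the holder is at (390,201), and two small yellow decoys stand at (159,265) and (194,268). Next I'll enlarge the rail and holder.

```bash
cat > h.py <<'E'
import numpy as np
def load(f): return dict(np.load(f))
def w(s,u,v,z=None):
    "world point of pixel; on plane z if given, else by depth"
    K,R,t=s["mtx"],s["R"],s["t"]; r=np.linalg.inv(K)@[u,v,1.]
    if z is None: return R.T@(r*s["depth"][int(round(v)),int(round(u))]-t)
    c=-R.T@t; d=R.T@r; return c+d*(z-c[2])/d[2]
def cloud(s):
    v,u=np.mgrid[0:420,0:560]; r=np.stack([u,v,np.ones_like(u)],-1)@np.linalg.inv(s["mtx"]).T
    return (r*s["depth"][...,None]-s["t"])@s["R"]
E
python3 - <<'E'
import cv2,numpy as np
from h import *
s=load("top0.npz");P=cloud(s);im=s["image"]
a=cv2.resize(im[195:255,155:305],None,fx=5.3,fy=5,interpolation=cv2.INTER_CUBIC)
b=cv2.resize(im[170:232,355:425],None,fx=4.5,fy=4.5,interpolation=cv2.INTER_CUBIC)
c=np.zeros((590,795,3),np.uint8);c[:300]=a[:,:795];c[305:305+b.shape[0],:b.shape[1]]=b
cv2.imwrite("pics/c1.png",c[:,:,::-1])
box=np.s_[190:260,150:310]
Q=P[box].reshape(-1,3);C=im[box].reshape(-1,3).astype(int)
m=(Q[:,2]>.122)&(Q[:,2]<.15);print(m.sum())
for lo in np.unique(np.round(Q[m][:,1]/.1)):
    k=m&(np.round(Q[:,1]/.1)==lo)
    r=cv2.minAreaRect(Q[k][:,:2].astype(np.float32)*1000)
    print(lo,k.sum(),Q[k].mean(0),r,C[k].mean(0))
box=np.s_[165:240,350:430];Q=P[box].reshape(-1,3);C=im[box].reshape(-1,3).astype(int)
red=(C[:,0]>120)&(C[:,1]<70)
for lo,hi in((.006,.02),(.036,.05),(.006,.05)):
    k=red&(Q[:,2]>lo)&(Q[:,2]<hi); print(k.sum(),Q[k].mean(0),cv2.minAreaRect(Q[k][:,:2].astype(np.float32)*1000))
for z in(.012,):
  box=np.s_[195:255,155:305];
E
```

```text
441
0.0 144 [0.51150686 0.02667904 0.13483942] ((512.262451171875, 26.183109283447266), (12.251951217651367, 43.447017669677734), 4.609794616699219) [205.70833333 209.52777778 195.25      ]
1.0 144 [0.50326076 0.12547986 0.13504315] ((504.1171569824219, 125.62981414794922), (12.266542434692383, 43.32480239868164), 4.674595832824707) [ 75.80555556 107.58333333 172.875     ]
2.0 153 [0.49529043 0.22520801 0.1346616 ] ((495.5987243652344, 225.2823028564453), (12.1521577835083, 44.5473747253418), 2.836108446121216) [205.29411765 184.45098039  90.69281046]
1016 [ 0.56875169 -0.24786219  0.01180772] ((572.0831298828125, -252.5735626220703), (97.85002899169922, 89.01287841796875), 68.2931900024414)
310 [ 0.57215779 -0.25339158  0.04154698] ((572.7173461914062, -253.57879638671875), (67.6358642578125, 30.859037399291992), 69.3813247680664)
1347 [ 0.56963711 -0.24902966  0.01894752] ((572.0831298828125, -252.5735626220703), (97.85002899169922, 89.01287841796875), 68.2931900024414)
```

View pics/c1.png

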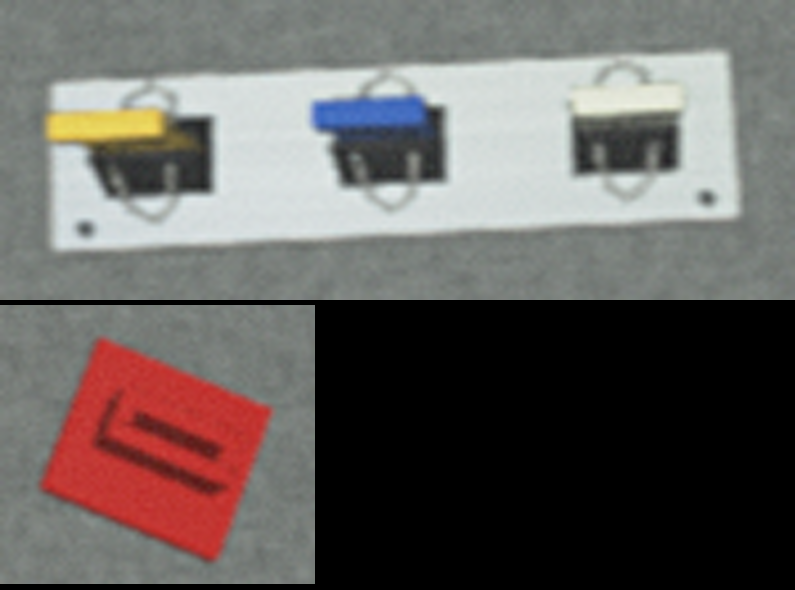

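The crop shows the three heads in their clips, and the slot runs along the holder block's long axis. Rail yaw is about 4.7° and holder yaw about -21°. I'll go above the white card first.

```bash
cat >> h.py <<'E'
from scipy.spatial.transform import Rotation as Ro
def shift(st,p,yaw=None):
    "cm shift along tool axes and turn so that tool y lies along yaw (deg)"
    M=Ro.from_rotvec(st["ee_rot"]).as_matrix()
    d=M.T@(np.array(p)-st["tcp_pos"])*100
    a=np.degrees(np.arctan2(M[1,1],M[0,1])); e=(0 if yaw is None else (yaw-a+90)%180-90)
    print("shift",d.round(2),"turn",round(-np.radians(e),3),"yaw",a.round(2),"tilt",M[:,2].round(4))
E
python3 -c "
from h import *;from cell import *
shift(read_state(),[.512,.026,.215],4.7)"
```

```text
shift [ 49.14 -35.35   4.12] turn -1.313 yaw -70.53 tilt [-3.e-04  9.e-04 -1.e+00]
```

>>> {"fn": "carry_out", "kwargs": {
  "plan": [
    [[49.1, -35.3, 4.1, -1.313], [49.1, -35.3, 4.1, -1.313], [49.1, -35.3, 4.1, -1.313], [49.1, -35.3, 4.1, -1.313], [49.1, -35.3, 4.1, -1.313], [49.1, -35.3, 4.1, -1.313], [49.1, -35.3, 4.1, -1.313], [49.1, -35.3, 4.1, -1.313], [49.1, -35.3, 4.1, -1.313], [49.1, -35.3, 4.1, -1.313], [49.1, -35.3, 4.1, -1.313], [49.1, -35.3, 4.1, -1.313]]
  ],
  "claw": 5,
  "squeeze": 30
}}

```text
clock: 1.6
tcp_pos: [0.5115, 0.0249, 0.215]
ee_rot: [-2.128, -2.311, 0.001]
force: [0.3, -0.3, 0.8]
gripper_width: 0.05
grip_force: 0.0
```

Run:
```python
from h import *;from cell import *;import cv2
shift(read_state(),[.512,.026,.134],4.7)
s=snapshot("wrist");np.savez("w1.npz",**s);cv2.imwrite("pics/w1.png",s["image"][:,:,::-1]);st=read_state();print(st["tcp_pos"],st["force"])
P=cloud(s).reshape(-1,3);m=(P[:,2]>.13)&(P[:,2]<.14)&(P[:,0]>.45)
for y in (.03,.125,.225):
  k=m&(abs(P[:,1]-y)<.045)
  if k.sum()>20: print(k.sum(),cv2.minAreaRect(P[k][:,:2].astype(np.float32)*1000))
```

```text
shift [0.11 0.06 8.1 ] turn 0.0 yaw 4.72 tilt [-9.e-04 -3.e-04 -1.e+00]
[0.5114745  0.02445677 0.2152155 ] [-0.04828555 -0.00363084 -0.02162337]
1100 ((514.0438842773438, 27.5482120513916), (11.942960739135742, 44.27177810668945), 4.4769182205200195)
1617 ((505.72821044921875, 126.93179321289062), (11.881431579589844, 43.45474624633789), 5.377957344055176)
```

View pics/w1.png

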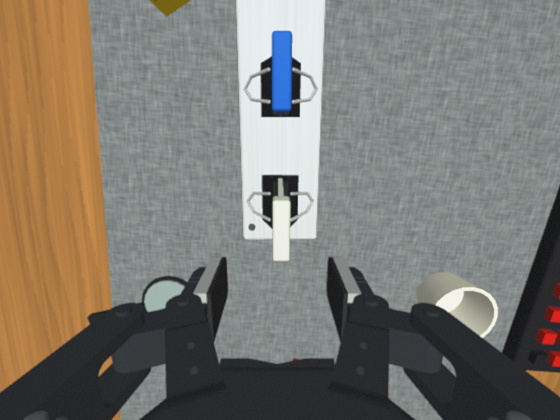

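The wrist view shows the white head at (282,230), about 2 mm off the middle between the fingers, so I'll use x ≈ 0.5133 and y ≈ 0.027. Now descending and gripping.

```bash
python3 -c "
from h import *;from cell import *
shift(read_state(),[.5133,.027,.134],4.7)"
```

```text
shift [0.24 0.21 8.12] turn -0.001 yaw 4.67 tilt [-5.e-04 -2.e-04 -1.e+00]
```

>>> {"fn": "carry_out", "kwargs": {
  "plan": [
    [[0.24, 0.2, 3, 0], [0.24, 0.2, 6, 0], [0.24, 0.2, 8.1, 0], [0.24, 0.2, 8.1, 0], [0.24, 0.2, 8.1, 0]]
  ]
}}

```text
clock: 2.28
tcp_pos: [0.514, 0.0271, 0.1354]
ee_rot: [2.129, 2.309, 0.001]
force: [-0.8, 0.1, 0.2]
gripper_width: 0.05
grip_force: 0.0
```

>>> {"fn": "carry_out", "kwargs": {
  "plan": [
    [[0, 0, 0, 0], [0, 0, 0, 0], [0, 0, 0, 0], [0, 0, 0, 0], [0, 0, 0, 0], [0, 0, 0, 0], [0, 0, 0, 0], [0, 0, 0, 0]]
  ],
  "claw": 0.6,
  "squeeze": 30
}}

```text
clock: 3.28
tcp_pos: [0.5141, 0.0277, 0.1349]
ee_rot: [2.128, 2.31, 0.001]
force: [-0.5, -0.7, 7.4]
gripper_width: 0.0115
grip_force: 35.2
```

>>> {"fn": "carry_out", "kwargs": {
  "plan": [
    [[0, 0, -0.05, 0], [0, 0, -0.1, 0], [0, 0, -0.1, 0], [0, 0, -0.1, 0]]
  ]
}}

```text
clock: 3.78
tcp_pos: [0.5137, 0.0276, 0.1352]
ee_rot: [-2.128, -2.311, 0.0]
force: [1.0, -0.6, -2.4]
gripper_width: 0.0116
grip_force: 33.9
```

>>> {"fn": "carry_out", "kwargs": {
  "plan": [
    [[0, 0, -0.05, 0], [0, 0, -0.1, 0], [0, 0, -0.1, 0], [0, 0, -0.1, 0]]
  ]
}}

```text
clock: 4.28
tcp_pos: [0.5137, 0.0276, 0.1363]
ee_rot: [-2.129, -2.311, -0.0]
force: [1.2, -0.3, -2.3]
gripper_width: 0.0116
grip_force: 33.9
```

>>> {"fn": "carry_out", "kwargs": {
  "plan": [
    [[0, 0, -0.05, 0], [0, 0, -0.1, 0], [0, 0, -0.1, 0], [0, 0, -0.1, 0]]
  ]
}}

```text
clock: 4.78
tcp_pos: [0.5137, 0.0276, 0.1373]
ee_rot: [2.128, 2.311, 0.0]
force: [1.8, -0.7, -2.9]
gripper_width: 0.0112
grip_force: 33.9
```

Run:
```python
from cell import *
for i in range(4): snapshot("wrist");s=read_state();print(s["force"],s["tcp_pos"])
```

```text
[ 1.162114   -0.30065745 -2.33947954] [0.51373165 0.02763203 0.13729675]
[ 0.48114298 -0.116213   -3.17787267] [0.51372144 0.02762769 0.13731216]
[ 1.04276757 -0.75175885 -1.34358432] [0.51373497 0.02761482 0.13731315]
[ 0.36489098  0.04990137 -3.85149236] [0.51371659 0.02762271 0.13730454]
```

>>> {"fn": "carry_out", "kwargs": {
  "plan": [
    [[0, 0, -0.05, 0], [0, 0, -0.1, 0], [0, 0, -0.15, 0], [0, 0, -0.15, 0], [0, 0, -0.15, 0]]
  ]
}}

```text
clock: 5.6
tcp_pos: [0.5137, 0.0276, 0.1388]
ee_rot: [-2.129, -2.311, -0.0]
force: [1.1, 0.5, -1.9]
gripper_width: 0.0116
grip_force: 33.9
```

Run:
```python
from cell import *;import numpy as np
f=[]
for i in range(6): snapshot("wrist");f.append(read_state()["force"])
print(np.mean(f,0),read_state()["tcp_pos"])
```

```text
[ 1.03520691 -0.10239914 -2.60090709] [0.51373835 0.02762284 0.13880029]
```

>>> {"fn": "carry_out", "kwargs": {
  "plan": [
    [[0, 0, -0.1, 0], [0, 0, -0.25, 0], [0, 0, -0.4, 0], [0, 0, -0.55, 0], [0, 0, -0.7, 0], [0, 0, -0.8, 0], [0, 0, -0.8, 0]]
  ]
}}

```text
clock: 6.78
tcp_pos: [0.5137, 0.0276, 0.1469]
ee_rot: [2.128, 2.311, 0.0]
force: [0.2, 0.5, -3.4]
gripper_width: 0.0111
grip_force: 33.9
```

Run:
```python
from cell import *;import numpy as np,cv2
from h import *
f=[]
for i in range(4): snapshot("wrist");f.append(read_state()["force"])
print(np.mean(f,0),read_state()["tcp_pos"])
s=snapshot("scene")
cv2.imwrite("pics/s1.png",cv2.resize(s["image"][130:250,220:400,::-1],None,fx=4.4,fy=4.4,interpolation=cv2.INTER_CUBIC))
```

```text
[ 0.8915947  -0.0241351  -2.35006392] [0.51372977 0.02763793 0.14678354]
```

View pics/s1.png

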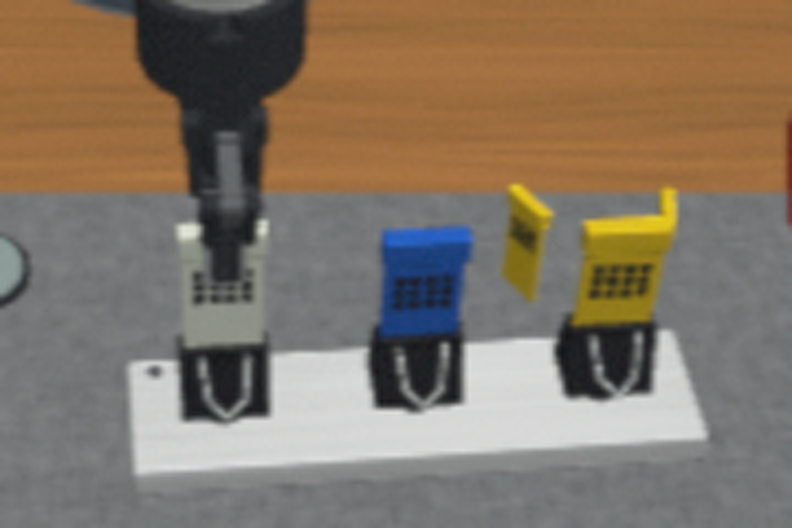

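The white card is at (222,290) with about 12 mm more blade showing than blue. The pull stays steady at about 2.5 N, so white is in the weak clip. Drawing it out.

>>> {"fn": "carry_out", "kwargs": {
  "plan": [
    [[0, 0, -0.5, 0], [0, 0, -1.0, 0], [0, 0, -1.5, 0], [0, 0, -2, 0], [0, 0, -2.5, 0], [0, 0, -3.2, 0], [0, 0, -4, 0], [0, 0, -5, 0], [0, 0, -6, 0], [0, 0, -6, 0], [0, 0, -6, 0]]
  ]
}}

```text
clock: 8.4
tcp_pos: [0.5136, 0.0276, 0.2066]
ee_rot: [-2.128, -2.311, 0.0]
force: [0.4, 0.3, -1.0]
gripper_width: 0.0117
grip_force: 34.2
```

Run:
```python
from cell import *;import numpy as np,cv2
from h import *
s=snapshot("wrist");np.savez("w2.npz",**s);st=read_state();print(st["tcp_pos"],st["force"],st["gripper_width"])
shift(st,[.5725,-.2530,.206],-21)
s=load("top0.npz")
# slot centre from two end estimates in block-top mask: dark pixels within block top
P=cloud(s);im=s["image"].astype(int)
c=np.array([.5725,-.2535]);a=np.radians(-21);ex=np.array([np.cos(a),np.sin(a)]);ey=np.array([-ex[1],ex[0]])
v,u=np.mgrid[185:215,370:410];q=np.array([[w(s,x,y,.042)[:2] for x,y in zip(U,V)] for U,V in zip(u,v)])-c
lx,ly=q@ex,q@ey;R=im[185:215,370:410,0]
for x in np.arange(-.02,.021,.0025):
    k=(abs(lx-x)<.00125)&(abs(ly)<.018);print(round(x*1e3,1),R[k].mean().round(),end="; ")
print()
for y in np.arange(-.04,.041,.004):
    k=(abs(ly-y)<.002)&(abs(lx)<.002);print(round(y*1e3),R[k].mean().round() if k.any() else None,end="; ")
```

```text
[0.51356693 0.02761052 0.20649682] [-0.60685014  0.63005895 -0.10439653] 0.011499963975663899
shift [-28.45   3.58   0.05] turn 0.449 yaw 4.7 tilt [-5.e-04 -0.e+00 -1.e+00]
-20.0 107.0; -17.5 103.0; -15.0 140.0; -12.5 187.0; -10.0 198.0; -7.5 193.0; -5.0 157.0; -2.5 110.0; -0.0 100.0; 2.5 114.0; 5.0 164.0; 7.5 194.0; 10.0 196.0; 12.5 192.0; 15.0 188.0; 17.5 191.0; 20.0 193.0; 
-40 None; -36 194.0; -32 195.0; -28 193.0; -24 164.0; -20 114.0; -16 100.0; -12 101.0; -8 98.0; -4 100.0; 0 103.0; 4 100.0; 8 101.0; 12 100.0; 16 99.0; 20 101.0; 24 146.0; 28 192.0; 32 188.0; 36 130.0; 40 156.0;
```

Run:
```python
from cell import *
from h import *
shift(read_state(),[.5525,-.308,.206],-21)
```

```text
shift [-33.77   1.13   0.05] turn 0.449 yaw 4.7 tilt [-5.e-04 -0.e+00 -1.e+00]
```

>>> {"fn": "carry_out", "kwargs": {
  "plan": [
    [[-4, 0.1, 0, 0.05], [-8.5, 0.3, 0, 0.12], [-13, 0.5, 0, 0.2], [-17.5, 0.6, 0, 0.27], [-22, 0.8, 0, 0.33], [-26, 0.9, 0, 0.38], [-30, 1.0, 0, 0.42], [-33, 1.1, 0, 0.449], [-33.8, 1.1, 0, 0.449], [-33.8, 1.1, 0, 0.449], [-33.8, 1.1, 0, 0.449]]
  ]
}}

```text
clock: 9.82
tcp_pos: [0.5524, -0.3073, 0.2068]
ee_rot: [-2.588, -1.78, -0.0]
force: [0.1, 0.3, -0.8]
gripper_width: 0.0111
grip_force: 34.2
```

Run:
```python
from cell import *;import cv2
from h import *
s=snapshot("wrist");np.savez("w3.npz",**s);cv2.imwrite("pics/w3.png",s["image"][:,:,::-1]);st=read_state();print(st["tcp_pos"],st["force"],st["gripper_width"])
shift(st,[.5725,-.2530,.206],-21)
P=cloud(s);im=s["image"].astype(int)
k=(im[...,0]>110)&(im[...,1]<70)&(P[...,2]>.037)&(P[...,2]<.047);print(k.sum(),cv2.minAreaRect(P[k][:,:2].astype(np.float32)*1000))
k=(im[...,0]>110)&(im[...,1]<70)&(P[...,2]>.006)&(P[...,2]<.05);print(k.sum(),cv2.minAreaRect(P[k][:,:2].astype(np.float32)*1000))
```

```text
[ 0.55242314 -0.30734237  0.20694188] [ 1.37439396 -0.235368   -0.72630874] 0.011256157456184076
shift [ 5.79 -0.07  0.1 ] turn 0.001 yaw -20.96 tilt [ 0.e+00  1.e-04 -1.e+00]
1980 ((574.2705078125, -253.0560302734375), (68.39446258544922, 28.814395904541016), 68.058349609375)
9103 ((574.482177734375, -253.5902862548828), (98.75415802001953, 89.08566284179688), 67.95494842529297)
```

View pics/w3.png

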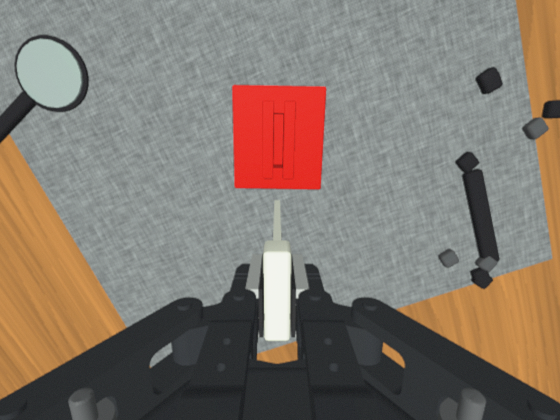

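The wrist view shows the slot centred at about (278.5,140) and the held head at about (277,295). I'll work out the relative shift in this same camera.

Run:
```python
from cell import *;import cv2
from h import *
s=load("w3.npz");st=read_state();P=cloud(s);im=s["image"].astype(int)
sl=w(s,278.5,140,.042);print("slot",sl)
k=(im.min(-1)>190)&(P[...,2]>.19)&(P[...,2]<.23);k[:230]=0;k[:,:255]=0;k[:,300:]=0
print(np.percentile(P[k][:,2],[5,50,95]));z=np.median(P[k][:,2]);k&=abs(P[...,2]-z)<.003
r=cv2.minAreaRect(P[k][:,:2].astype(np.float32)*1000);print(k.sum(),r)
# slot ends
for v in(113,167):print(w(s,278.5,v,.042))
for u in(273,284):print(w(s,u,140,.042))
M=Ro.from_rotvec(st["ee_rot"]).as_matrix();print("card in tool",M.T@(np.r_[np.array(r[0])/1e3,z]-st["tcp_pos"])*1e3)
# blade front edge pixels (277,200)..(277,240): bottom of blade
k2=(im.min(-1)>120)&(P[...,2]>.1)&(P[...,2]<.19);k2[:190]=0;k2[245:]=0;k2[:,265:]=k2[:,265:];k2[:,:268]=0;k2[:,288:]=0
L=(P[k2]-st["tcp_pos"])@M*1e3
for a,b in((20,40),(40,60),(60,80),(80,110)):
    q=(L[:,2]>a)&(L[:,2]<b)
    if q.any():print(a,q.sum(),L[q].mean(0),L[q].min(0)[1],L[q].max(0)[1],L[q].max(0)[0],L[q].max(0)[2])
shift(st,np.r_[sl[:2],.2],-22)
```

```text
slot [ 0.57492876 -0.25281983  0.042     ]
[0.20625082 0.2072633  0.20830426]
2246 ((552.349609375, -307.0481262207031), (43.76607894897461, 11.056260108947754), 69.7135238647461)
[ 0.58310209 -0.23139687  0.042     ]
[ 0.56635275 -0.27529823  0.042     ]
[ 0.57033568 -0.25105925  0.042     ]
[ 0.57952177 -0.25458038  0.042     ]
card in tool [ 0.24851906 -0.17393452 -0.3213749 ]
20 106 [19.82544624 -0.13944078 29.48524717] -2.0094040230976633 1.745607878023885 20.30851771491889 39.92198154546991
40 74 [19.84030871 -0.12914708 48.8205317 ] -2.140471436153414 1.8570204637786656 20.467526793223943 59.426233778864834
60 51 [19.86770264 -0.17437241 69.38051279] -1.8238226045994603 1.4707599549165074 20.37026890609262 78.77573824079919
80 42 [19.92404516 -0.19328989 89.24809252] -2.0079167464172243 1.602338282076179 20.159882020442247 98.71321747177093
shift [5.9  0.15 0.7 ] turn 0.018 yaw -20.96 tilt [ 0.e+00  1.e-04 -1.e+00]
```

>>> {"fn": "carry_out", "kwargs": {
  "plan": [
    [[3, 0.07, 0, 0.005], [5.88, 0.14, 0, 0.011], [5.88, 0.14, 0, 0.011], [5.88, 0.14, 2, 0.011], [5.88, 0.14, 4, 0.011], [5.88, 0.14, 5.7, 0.011], [5.88, 0.14, 5.7, 0.011], [5.88, 0.14, 5.7, 0.011]]
  ]
}}

```text
clock: 10.88
tcp_pos: [0.5749, -0.2541, 0.1507]
ee_rot: [2.598, 1.764, 0.001]
force: [-0.4, -0.1, -0.7]
gripper_width: 0.0111
grip_force: 34.2
```

>>> {"fn": "carry_out", "kwargs": {
  "plan": [
    [[0, 0, 0.3, 0], [0, 0, 0.6, 0], [0, 0, 0.9, 0], [0, 0, 1.2, 0], [0, 0, 1.5, 0], [0, 0, 1.5, 0]]
  ]
}}

```text
clock: 11.62
tcp_pos: [0.5746, -0.2539, 0.1345]
ee_rot: [-2.599, -1.764, 0.0]
force: [0.0, 0.6, -0.2]
gripper_width: 0.0115
grip_force: 34.2
```

>>> {"fn": "carry_out", "kwargs": {
  "plan": [
    [[0, 0, 0.3, 0], [0, 0, 0.6, 0], [0, 0, 0.9, 0], [0, 0, 1.2, 0], [0, 0, 1.5, 0], [0, 0, 1.8, 0], [0, 0, 2.0, 0], [0, 0, 2.15, 0], [0, 0, 2.15, 0], [0, 0, 2.15, 0]]
  ]
}}

```text
clock: 12.88
tcp_pos: [0.5748, -0.254, 0.1134]
ee_rot: [2.599, 1.764, 0.0]
force: [-0.3, 0.9, -0.2]
gripper_width: 0.0113
grip_force: 34.2
```

>>> {"fn": "carry_out", "kwargs": {
  "plan": [
    [[0, 0, 0.05, 0], [0, 0, 0.1, 0], [0, 0, 0.14, 0], [0, 0, 0.14, 0]]
  ]
}}

```text
clock: 13.38
tcp_pos: [0.5748, -0.254, 0.112]
ee_rot: [2.599, 1.764, 0.0]
force: [0.7, 0.8, 1.3]
gripper_width: 0.0114
grip_force: 34.5
```

>>> {"fn": "carry_out", "kwargs": {
  "plan": [
    [[0, 0, 0.05, 0], [0, 0, 0.05, 0], [0, 0, 0.05, 0]]
  ]
}}

```text
clock: 13.75
tcp_pos: [0.5751, -0.2541, 0.112]
ee_rot: [2.599, 1.764, 0.001]
force: [-1.1, -0.1, 6.9]
gripper_width: 0.0114
grip_force: 35.3
```

>>> {"fn": "carry_out", "kwargs": {
  "plan": [
    [[0, 0, 0, 0], [0, 0, 0, 0], [0, 0, 0, 0], [0, 0, 0, 0], [0, 0, 0, 0], [0, 0, 0, 0]]
  ],
  "claw": 5
}}

```text
clock: 14.5
tcp_pos: [0.5748, -0.2539, 0.1114]
ee_rot: [-2.599, -1.765, 0.0]
force: [-0.1, -0.9, -0.2]
gripper_width: 0.0501
grip_force: 0.0
```

>>> {"fn": "carry_out", "kwargs": {
  "plan": [
    [[0, 0, -2, 0], [0, 0, -5, 0], [0, 0, -9, 0], [0, 0, -13, 0], [-5, 0, -15, 0], [-10, 0, -15, 0], [-10, 0, -15, 0], [-10, 0, -15, 0]]
  ]
}}

```text
clock: 15.5
tcp_pos: [0.5378, -0.3467, 0.2613]
ee_rot: [-2.599, -1.764, -0.0]
force: [-0.2, -0.6, -0.1]
gripper_width: 0.0495
grip_force: 0.0
```

Run:
```python
from cell import *;import cv2
from h import *
t=snapshot("top");s=snapshot("scene");st=read_state();print(st["tcp_pos"],st["force"])
for n,q in(("top",t),("wrist",snapshot("wrist"))):
    P=cloud(q);k=(np.hypot(P[...,0]-.5746,P[...,1]+.2535)<.04)&(P[...,2]>.09)&(P[...,2]<.16)
    print(n,k.sum(),np.percentile(P[k][:,2],[5,50,90]) if k.any() else 0, cv2.minAreaRect(P[k][:,:2].astype(np.float32)*1000) if k.any() else 0)
P=cloud(t)
for y in(.126,.226):
    k=(abs(P[...,1]-y)<.03)&(abs(P[...,0]-.5)<.02)&(P[...,2]>.122)&(P[...,2]<.15);print(P[k].mean(0),np.median(P[k][:,2]))
a=s["image"][150:290,100:400,::-1];cv2.imwrite("pics/s2.png",cv2.resize(a,None,fx=2.6,fy=2.6,interpolation=cv2.INTER_CUBIC))
```

```text
[ 0.53821187 -0.34606356  0.26133533] [-0.11809477  0.23199592 -0.64952374]
top 154 [0.10101485 0.11181032 0.11423251] ((573.0802001953125, -254.85772705078125), (43.61933135986328, 12.656339645385742), 68.48848724365234)
wrist 860 [0.11072059 0.1123141  0.11340755] ((574.876220703125, -254.114990234375), (43.153743743896484, 11.657454490661621), 68.31796264648438)
[0.50331873 0.12536235 0.13488988] 0.13560435617401767
[0.4952551  0.22544317 0.13496794] 0.13581772481497195
```

View pics/s2.png

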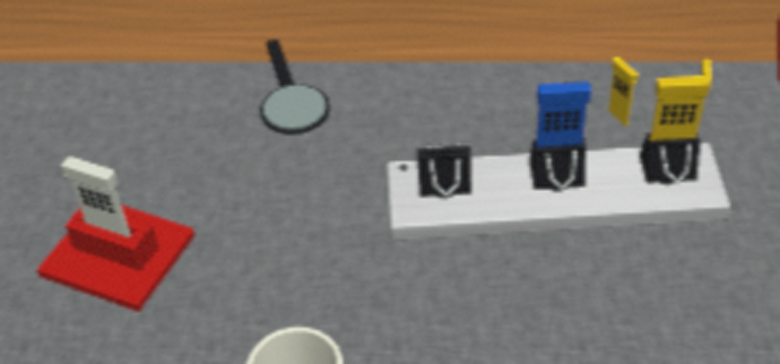

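The white card stands fully down in the holder at (97,195): its head top is at 0.1125 m and 0.113 m was expected. Blue and yellow are still home in their clips at (562,115) and (678,110). Handing in.

```bash
python3 -c "
from cell import *
print(hand_in())"
```

```text
the job is handed in; nothing more can be done
None
```

The white card's clip was the weak one: the card slid out at a pull of about 2.5 N. The white card now stands fully down in the red holder, the blue and yellow cards are still home (I did not need to pull on them), and the job is handed in.

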